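Make up two job kits in the parts trays

ROBOT

A 7-joint arm with a two-finger parallel gripper is mounted at the origin on a cart in front of the work surface, level with it; the furniture and walls round the work are solid. World frame = base frame: x ahead of the robot, y to its left, z up, the work surface at z = 0. Lengths are in m, angles in rad, forces in N, time in s.
With the tool pointing down it reaches from about 0.425 to 0.875 m from the base axis. Payload 4.7 kg.
Tool frame: the origin (TCP) lies on the centre line of the jaws, within the pads' length; the fingertips stand 25 mm ahead of it and the grasp point (between the pads) lies 6 mm ahead of it; x points along the fingers, y is the direction in which the jaws open and shut, and the axes are right-handed (so a half turn about x gives the same grasp; the last joint's range is limited). The gripper opens to 87 mm and grips with 3 to 60 N. Pads are 19 mm wide; open, the fingers measure 117 mm over their backs; the gripper's body (75 mm by 190 mm) begins 51 mm behind the grasp point.
Start: joints at [-1.306, 0.321, -0.07, 1.45, 0.023, 1.371, -0.057], TCP at [0.161, 0.63, 0.248] pointing down, gripper open.
Joint ranges: [-2.86, 2.86], [-0.3, 2.09], [-1.38, 1.24], [0.06, 2.45], [-1.56, 4.7], [0.09, 2.05], [-2.69, 2.69]. Speed limits (rad/s): [2.57, 2.57, 3.14, 3.14, 3.14, 3.14, 3.14].

INTERFACE

Orientations are given as a unit quaternion [w, x, y, z].
In Python, from bench import * gives the robot as it stands. The module is installed in compiled form; this text tells all that it offers.
- The arm moves only by the shell command python3 -m pendant 'ROWS' [FORCE]. ROWS is JSON, one flat list of numbers, 5 for each row, row after row: the shift along the tool's x, y, z scaled (see below), then the turn about the tool's x scaled (see below), then the opening, from 0 (shut) to 1 (fully open). In form: [x, y, z, spin, hand, x, y, z, spin, hand, ...]. A call has 1 to 10 rows; each row is the pose to reach, as a shift and turn from the pose measured when the call began, along the tool's axes at that moment, turning the shorter way round; what a row does not reach only later rows make up. The controller multiplies each number of a shift by 100 cm and each number of a turn by pi rad. A row lasts 1/12 s, in which the tool goes at most 41.7 mm and 7.16 degrees, less where a joint would pass 70% of its speed; a pose out of reach is approached as far as the arm can. A call with a number of a shift or a turn outside -1 to 1 is refused whole. A call with a gripper value outside its range is refused whole. The fingers move at their own pace and stop on an object; FORCE is the grip in N (left out, the last holds). Time passes only in rows, so rows that repeat a pose let the fingers close. It gives the time, the measured TCP pose, the force and the opening at its end, in the units of the state.
- sense(): the state, without advancing time (a new reading comes with each control period).
- snapshot(name): name is "scene" or "top" or "wrist"; returns a dict with "color" (480x640x3 uint8, red, green, blue), "intrinsics" (3x3 intrinsics, pixels), "rvec" (rotation vector, rad) and "tvec" (3), from world to camera coordinates, as OpenCV has them. Camera axes: x right, y down, z forward; pixel columns grow to the right and rows downward; lengths in m; the calibration is good to about 2 mm. A picture is of the moment at which its call begins. There is no depth.
- close_job(): hands the job in, once; it reports no verdict.
The state is a dict: "time": time; "joint_pos": joint angles; "joint_velocities": joint speeds; "tau": joint torques, N m; "eef_pos": TCP position; "ee_rot": TCP orientation; "force": force on the tool from outside, world axes, zero at the start; "ft_torque": the same for the moment, N m; "grip_width": finger opening in m.
Only numpy, scipy, OpenCV 4.12 (cv2) and the standard library are available. Lean on these libraries where they do the work, as an engineer would, in place of code of your own. Each camera call takes 0.05 s, during which the arm holds its last target. There are 200 camera calls.

TASK

Make up two job kits from the stock on the bench: the pipe elbow and the brass rod stub go in the blue tray, the tape measure and the ring magnet in the yellow tray. Put each thing in a compartment of its own (either one of its tray), sitting flat on the tray floor and the same way up as it stands now. Leave the flux tin where it lies.

Things in the scene. Friction and masses are not known exactly. Their poses are not given: they have to be found in the camera images.
- blue_tray: blue parts tray of two compartments, 112 x 160 mm, 12 mm high, fixed to the bench. Origin: centre of its underside; x along its 112 mm side, y along its 160 mm side, z up. Walls are 4 mm, the floor 3 mm thick; the middle wall lies at y = 0. The compartments, 104 mm (x) by 74 mm (y) inside, are centred at y = -39 and +39 mm; walls stand 9 mm above the floor.
- yellow_tray: yellow parts tray of two compartments, 112 x 160 mm, 12 mm high, fixed to the bench. Origin: centre of its underside; x along its 112 mm side, y along its 160 mm side, z up. Walls are 4 mm, the floor 3 mm thick; the middle wall lies at y = 0. The compartments, 104 mm (x) by 74 mm (y) inside, are centred at y = -39 and +39 mm; walls stand 9 mm above the floor.
- pipe_elbow: dark iron pipe elbow lying flat, an L of two round arms, 50 x 50 x 28 mm, 0.15 kg. Origin: centre of its 50 x 50 square, at the underside; z up. One arm runs along +x, axis at y = +11 mm, the other along -y, axis at x = -11 mm; they end at x = +24 and y = -24 mm. Arms are 23 to 28 mm thick, axes 14 mm up; pinch it across an arm, e.g. along y at (+8, +11) mm. It rests with its origin up to 3 mm below the surface.
- brass_stub: plain brass-coloured round rod stub standing upright, 18 mm diameter, 62 mm tall, 0.11 kg. Origin: centre of its underside; z along the rod, up.
- pocket_tape: yellow and black pocket tape measure standing on its edge, 32 mm thick along its x, 74 mm long along its y, 60 mm tall, 0.24 kg. Origin: centre of its underside; z up. Grip it across the 32 mm.
- ring_magnet: black ring magnet lying flat, 40 mm outer diameter, 15 mm tall, 0.08 kg. Origin: centre of its underside; z up. It does not actually attract anything.
- flux_tin: round flat tin with a yellow lid, 67 mm diameter, 31 mm tall; stands among the stock but belongs to neither kit. Origin: centre of its underside.
There are look-alikes about, which are no part of the job. Several things look just like the ring_magnet: the one meant starts farthest to the robot's left.

How it is judged:
At the end, for the whole second after the job is handed in: Elbow and stub in the blue tray, tape and magnet in the yellow, one per compartment, at rest on the floor (origin under 6.8 mm above the tray's underside), centres 6 mm or more inside the compartment's walls, within 0.1 rad of upright. Flux tin within 30 mm of where it lay (((x of pipe_elbow in the frame of blue_tray between -0.046 and 0.046 m and y of pipe_elbow in the frame of blue_tray between 0.008 and 0.07 m and z of pipe_elbow in the frame of blue_tray between -0.004 and 0.0068 m and angle between each of pipe_elbow, brass_stub's own z axis and vertical below 0.1 rad and linear speed of each of pipe_elbow, brass_stub below 0.02 m/s and x of brass_stub in the frame of blue_tray between -0.046 and 0.046 m and y of brass_stub in the frame of blue_tray between -0.07 and -0.008 m and z of brass_stub in the frame of blue_tray between -0.004 and 0.0068 m) or (x of pipe_elbow in the frame of blue_tray between -0.046 and 0.046 m and y of pipe_elbow in the frame of blue_tray between -0.07 and -0.008 m and z of pipe_elbow in the frame of blue_tray between -0.004 and 0.0068 m and angle between each of pipe_elbow, brass_stub's own z axis and vertical below 0.1 rad and linear speed of each of pipe_elbow, brass_stub below 0.02 m/s and x of brass_stub in the frame of blue_tray between -0.046 and 0.046 m and y of brass_stub in the frame of blue_tray between 0.008 and 0.07 m and z of brass_stub in the frame of blue_tray between -0.004 and 0.0068 m)) and ((x of pocket_tape in the frame of yellow_tray between -0.046 and 0.046 m and y of pocket_tape in the frame of yellow_tray between 0.008 and 0.07 m and z of pocket_tape in the frame of yellow_tray between -0.004 and 0.0068 m and angle between each of pocket_tape, ring_magnet's own z axis and vertical below 0.1 rad and linear speed of each of pocket_tape, ring_magnet below 0.02 m/s and x of ring_magnet in the frame of yellow_tray between -0.046 and 0.046 m and y of ring_magnet in the frame of yellow_tray between -0.07 and -0.008 m and z of ring_magnet in the frame of yellow_tray between -0.004 and 0.0068 m) or (x of pocket_tape in the frame of yellow_tray between -0.046 and 0.046 m and y of pocket_tape in the frame of yellow_tray between -0.07 and -0.008 m and z of pocket_tape in the frame of yellow_tray between -0.004 and 0.0068 m and angle between each of pocket_tape, ring_magnet's own z axis and vertical below 0.1 rad and linear speed of each of pocket_tape, ring_magnet below 0.02 m/s and x of ring_magnet in the frame of yellow_tray between -0.046 and 0.046 m and y of ring_magnet in the frame of yellow_tray between 0.008 and 0.07 m and z of ring_magnet in the frame of yellow_tray between -0.004 and 0.0068 m)) and distance of flux_tin from where it was at the start of the episode below 0.03 m); the robot touches nothing.
It fails at once if the flux tin is moved by more than 30 mm (distance of flux_tin from where it was at the start of the episode above 0.03 m).
It also fails if it takes over 93 s, if anything falls off the work surface, if the arm or the gripper's body presses on something with over 40 N, if the wrist force passes 120 N, or if a joint passes its speed limit or range.

## Working session

There is one attempt and no reset: what is moved stays moved. The work goes in short steps, Python scripts to look and compute and a shell command to move; the robot and the scene stay as the last step left them, time stands still between calls to the robot, and variables do not carry over. Pictures are saved under pics/ and viewed, about 12 in all and at most 16, crops included, and the job is handed in when it is done.

```bash
mkdir -p pics
cat > h.py <<'E'
from bench import *
import numpy as np, cv2
from scipy.spatial.transform import Rotation as R
def snap(n,f=None):
    s=snapshot(n)
    if f: cv2.imwrite('pics/'+f,s['color'][:,:,::-1])
    return s
def ray(s,u,v):
    Rm=cv2.Rodrigues(np.array(s['rvec'],float))[0];t=np.array(s['tvec'],float).ravel()
    d=Rm.T@np.linalg.inv(np.array(s['intrinsics']))@[u,v,1.]
    return -Rm.T@t,d
def onz(s,u,v,z):
    c,d=ray(s,u,v);return c+d*(z-c[2])/d[2]
def proj(s,p):
    return cv2.projectPoints(np.array(p,float).reshape(-1,3),np.array(s['rvec'],float),np.array(s['tvec'],float),np.array(s['intrinsics'],float),None)[0][:,0]
def tri(s1,p1,s2,p2):
    c1,d1=ray(s1,*p1);c2,d2=ray(s2,*p2);d1/=np.linalg.norm(d1);d2/=np.linalg.norm(d2)
    a=np.linalg.lstsq(np.stack([d1,-d2],1),c2-c1,rcond=None)[0]
    return (c1+a[0]*d1+c2+a[1]*d2)/2,np.linalg.norm(c1+a[0]*d1-c2-a[1]*d2)
def tool(): 
    s=sense();q=s['ee_rot'];return np.array(s['eef_pos']),R.from_quat([q[1],q[2],q[3],q[0]]).as_matrix()
def go(x,y,z,yaw=None):
    """print the shift (in m, tool axes) and spin/pi; yaw=world angle of jaw axis (mod pi)"""
    p,M=tool();d=M.T@(np.array([x,y,z])-p);sp=0
    if yaw is not None:
        cur=np.arctan2(M[1,1],M[0,1]);e=(yaw-cur+np.pi/2)%np.pi-np.pi/2;sp=-e/np.pi*1.0
    print('shift',d.round(4),'spin/pi',round(sp,4),'jaw yaw',np.arctan2(M[1,1],M[0,1]).round(3),'down',M[:,0].round(3),'dist',np.linalg.norm(d).round(3))
E
python3 - <<'E'
from h import *
for n in('top','scene','wrist'):
    s=snap(n,n+'0.png');print(n,ray(s,320,240)[0].round(3),ray(s,320,240)[1].round(2),np.array(s['intrinsics'])[0,0])
print(sense());go(.161,.63,.248,0)
E
```

```text
top [-0.562  0.409  1.429] [ 0.56 -0.28 -0.78] 620.4710509217359
scene [-0.442 -0.632  0.54 ] [ 0.76  0.49 -0.42] 518.3801239417458
wrist [0.093 0.647 0.385] [ 0.25 -0.05 -0.97] 384.6468460750892
{'time': 0.15, 'joint_pos': array([-1.30590729,  0.32168773, -0.07012047,  1.45137125,  0.02263314,
        1.37076979, -0.05693475]), 'joint_velocities': array([-0.00143361, -0.00220158, -0.00126219, -0.00384066, -0.00111704,
       -0.00090084, -0.00065026]), 'tau': array([-6.58551835e-04, -4.91796505e+01, -4.05117860e-01, -3.12870991e+01,
       -6.40131393e-02,  4.06574097e-02,  1.03226378e-04]), 'eef_pos': array([0.1612512 , 0.62930761, 0.24670208]), 'ee_rot': array([ 0.70152863,  0.0879132 ,  0.70158335, -0.08893625]), 'force': array([-0.56949732, -0.17444219, -0.52200206]), 'ft_torque': array([ 0.01360992, -0.01649353,  0.01198517]), 'grip_width': 0.08713887159863203}
shift [-0.0013  0.0006 -0.0004] spin/pi 0.4202 jaw yaw 1.32 down [-0.    -0.001 -1.   ] dist 0.001
```

View pics/top0.png

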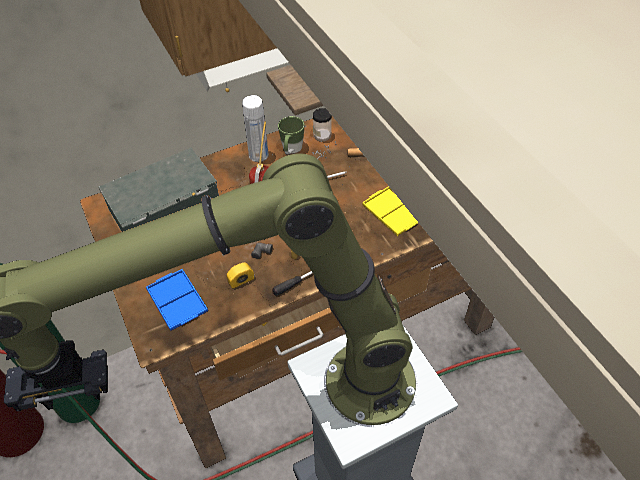

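View pics/scene0.png

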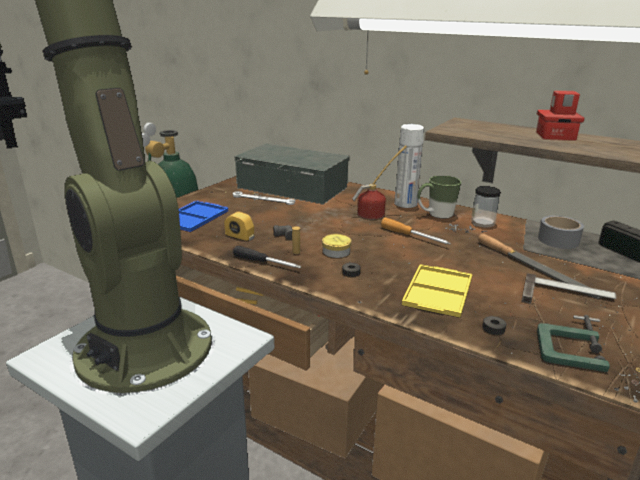

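Scene view: yellow tray (438,290), blue tray (200,215), tape (238,227), elbow (285,233), brass stub (296,240), flux tin (337,245), magnets at (351,270) and (494,325). Top view: blue tray (177,299), tape (240,275), elbow (262,250), yellow tray (391,211); the arm hides the middle.

Run:
```python
from h import *
s=snapshot('scene')
for n,u,v,z in [('blue',200,215,.01),('yel',438,290,.01),('tape',240,238,0),('elbow',283,238,.01),('stub',296,254,0),('tin',337,252,0),('magA',351,274,0),('magB',494,329,0),('screwdr',262,257,.01),('torch',372,216,0)]:
    print(n,onz(s,u,v,z).round(3))
p=onz(s,200,215,.01); t=snapshot('top'); print(proj(t,[onz(s,351,274,0),onz(s,494,329,0)]))
for n,u,v in [('blue',177,299),('tape',240,285),('elbow',262,250),('yel',391,211)]: print(n,onz(t,u,v,.01).round(3))
```

```text
blue [0.46  0.329 0.01 ]
yel [ 0.443 -0.346  0.01 ]
tape [0.425 0.16  0.   ]
elbow [0.468 0.059 0.01 ]
stub [ 0.431 -0.005  0.   ]
tin [ 0.493 -0.079  0.   ]
magA [ 0.419 -0.159  0.   ]
magB [ 0.385 -0.476  0.   ]
screwdr [0.36  0.038 0.01 ]
torch [ 0.735 -0.043  0.   ]
[[344.60807928 241.83872345]
 [441.39419453 211.59825145]]
blue [0.45  0.346 0.01 ]
tape [0.413 0.175 0.01 ]
elbow [0.497 0.071 0.01 ]
yel [ 0.452 -0.336  0.01 ]
```

View pics/wrist0.png

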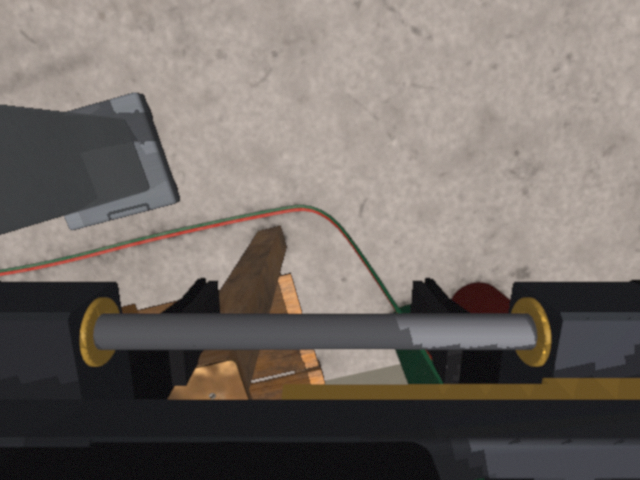

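The wrist view shows only floor beside the bench. The hand fills the lower half of the image, so useful pixels are in the upper part.

Run:
```python
from h import *
s=snapshot('wrist');p,M=tool()
print(proj(s,[p,p+.019*M[:,0]-[0,0,0],p+.2*M[:,0]]))
for uv in [(320,0),(0,0),(640,0),(320,280),(0,280)]: print(uv,(onz(s,*uv,0)-p).round(3))
go(.55,.12,.33,np.pi/2)
```

```text
[[313.629409   326.74316615]
 [313.71254245 306.61386722]
 [314.06067631 222.31938261]]
(320, 0) [-0.184  0.052 -0.247]
(0, 0) [-0.254 -0.222 -0.247]
(640, 0) [-0.114  0.328 -0.247]
(320, 280) [ 0.072 -0.012 -0.247]
(0, 280) [-0.013 -0.342 -0.247]
shift [-0.0825 -0.3971  0.503 ] spin/pi -0.0798 jaw yaw 1.32 down [-0.    -0.001 -1.   ] dist 0.646
```

```bash
python3 -m pendant '[-0.08,-0.2,0.25,-0.04,1,-0.08,-0.2,0.25,-0.04,1,-0.08,-0.2,0.25,-0.04,1,-0.08,-0.2,0.25,-0.04,1,-0.08,-0.2,0.25,-0.04,1,-0.08,-0.2,0.25,-0.04,1,-0.08,-0.2,0.25,-0.04,1,-0.08,-0.2,0.25,-0.04,1,-0.08,-0.397,0.503,-0.08,1,-0.08,-0.397,0.503,-0.08,1]'
python3 - <<'E'
from h import *
go(.55,.12,.33,np.pi/2)
E
```

```text
time: 1.13
eef_pos: [0.403, 0.3105, 0.3284]
ee_rot: [0.708, -0.002, 0.707, 0.003]
force: [0.8, 0.9, 0.1]
grip_width: 0.087
shift [-0.0017 -0.1914  0.1458] spin/pi 0.002 jaw yaw 1.577 down [ 0.001  0.002 -1.   ] dist 0.241
```

```bash
python3 -m pendant '[0,-0.19,0.146,0,1,0,-0.19,0.146,0,1,0,-0.19,0.146,0,1,0,-0.19,0.146,0,1,0,-0.19,0.146,0,1,0,-0.19,0.146,0,1,0,-0.19,0.146,0,1,0,-0.19,0.146,0,1]'
python3 - <<'E'
from h import *
snap('wrist','w1.png');snap('top','t1.png')
E
```

```text
time: 1.8
eef_pos: [0.551, 0.119, 0.3282]
ee_rot: [0.707, -0.0, 0.707, 0.001]
force: [0.1, 1.3, -0.4]
grip_width: 0.0873
```

View pics/w1.png

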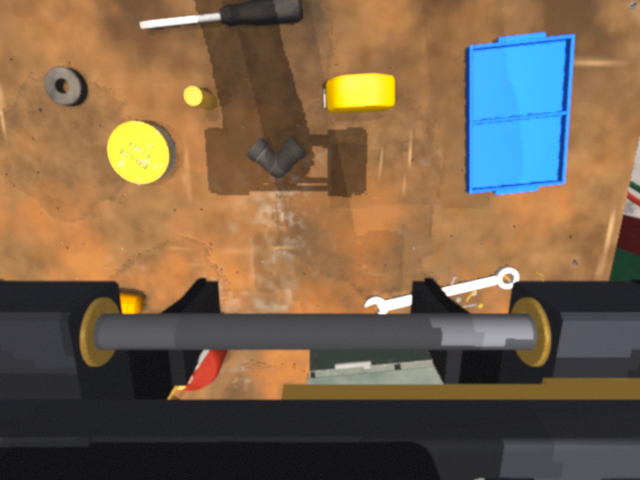

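Wrist view 1: magnet (64,86), stub (200,97), tin (140,152), elbow (275,157), tape (360,92), blue tray (520,114). No other ring lies left of (64,86). The other candidates are magnet B in the scene view at (494,325) and the grey roll at (560,232), which is not black or of that size. I choose (64,86), which is scene (351,270). Next I look from the right.

```bash
python3 - <<'E'
import pickle
from h import *
pickle.dump(snapshot('wrist'),open('w1.pkl','wb'))
E
python3 -m pendant '[0,-0.29,0,0,1,0,-0.29,0,0,1,0,-0.29,0,0,1,0,-0.29,0,0,1,0,-0.29,0,0,1,0,-0.29,0,0,1,0,-0.29,0,0,1,0,-0.29,0,0,1,0,-0.29,0,0,1]'
python3 - <<'E'
from h import *
import pickle
pickle.dump(snap('wrist','w2.png'),open('w2.pkl','wb'))
E
```

```text
time: 2.7
eef_pos: [0.5515, -0.1682, 0.3277]
ee_rot: [0.707, -0.001, 0.707, 0.003]
force: [0.3, 0.6, -0.9]
grip_width: 0.0871
```

View pics/w2.png

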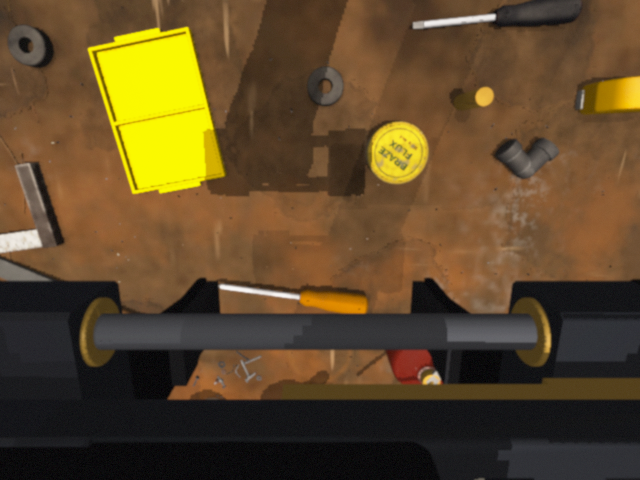

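Wrist view 2: magnet (325,86), other magnet (30,45), yellow tray (157,112) turned about 15°, tin (399,152), stub top (484,96), elbow (527,157).

```bash
cat > m.py <<'E'
from h import *
import pickle
def hsv(s): return cv2.cvtColor(s['color'],cv2.COLOR_RGB2HSV)
def blob(s,lo,hi,box):
    """contours inside box u0,v0,u1,v1, largest"""
    m=cv2.inRange(hsv(s),np.array(lo),np.array(hi));k=np.zeros_like(m);u0,v0,u1,v1=box;k[v0:v1,u0:u1]=m[v0:v1,u0:u1]
    c=max(cv2.findContours(k,cv2.RETR_EXTERNAL,cv2.CHAIN_APPROX_NONE)[0],key=cv2.contourArea)
    M=cv2.moments(c);return c,(M['m10']/M['m00'],M['m01']/M['m00'])
E
python3 - <<'E'
from m import *
w1,w2=[pickle.load(open(f,'rb')) for f in('w1.pkl','w2.pkl')]
h=hsv(w1);h2=hsv(w2)
for n,hh,u,v in [('mag',h,50,86),('mag2',h2,312,86),('bg',h2,345,60),('shadow',h2,270,160),('elb',h,290,155),('elbow2',h2,510,155),('sh1',h,240,150),('stub',h,192,96),('stub2',h2,484,96),('tin',h,130,150),('tape',h,350,95),('blue',h,500,80),('yel',h2,150,80),('tapeshade',h,360,80)]: print(n,hh[v,u])
dark=([0,0,0],[179,90,110])
R={}
for n,a,b,lo,hi in [('mag',(35,60,95,115),(300,60,350,112),[0,0,20],[179,70,120]),('elb',(240,130,310,182),(490,130,565,182),[0,0,0],[179,90,110]),('tin',(100,115,182,190),(365,115,435,190),[22,150,120],[35,255,255]),('stub',(178,80,220,114),(468,80,500,112),[15,120,140],[32,255,255])]:
    c1,p1=blob(w1,lo,hi,a);c2,p2=blob(w2,lo,hi,b)
    print(n,np.round(p1,1),cv2.boundingRect(c1),np.round(p2,1),cv2.boundingRect(c2),[x.round(4) for x in tri(w1,p1,w2,p2)])
for n,s,box,lo,hi in [('blue',w1,(440,10,600,210),[100,100,60],[125,255,255]),('yel',w2,(80,20,235,200),[24,150,100],[35,255,255]),('tape',w1,(315,60,405,120),[18,150,100],[35,255,255])]:
    c,p=blob(s,lo,hi,box);r=cv2.minAreaRect(c);print(n,np.round(p,1),cv2.boundingRect(c))
    q=np.array([onz(s,u,v,.012)[:2] for u,v in cv2.boxPoints(r)]);print(q.round(3).tolist(),q.mean(0).round(4),np.linalg.norm(q-np.roll(q,1,0),axis=1).round(3))
E
```

```text
mag [ 14  38 115]
mag2 [22 50 56]
bg [ 14 144 129]
shadow [ 14 139  79]
elb [13 29 78]
elbow2 [18 34 89]
sh1 [ 14 134 116]
stub [ 29 143 255]
stub2 [ 21 179 234]
tin [ 30 138 255]
tape [ 30 175 255]
blue [102 187 255]
yel [ 30 255 250]
tapeshade [ 30 161 255]
mag [76.2 89.4] (61, 69, 23, 36) [325.   85.7] (308, 67, 35, 38) [array([ 0.4217, -0.1551, -0.0147]), np.float64(0.0044)]
elb [273.4 157.3] (244, 138, 59, 43) [526.5 156.3] (496, 138, 63, 41) [array([0.4978, 0.0765, 0.0143]), np.float64(0.0009)]
tin [134.8 152.3] (104, 121, 63, 63) [397.6 152. ] (368, 122, 60, 62) [array([ 0.4932, -0.0751,  0.0288]), np.float64(0.0004)]
stub [191.1  97.2] (179, 84, 26, 30) [484.2  96.4] (475, 87, 19, 20) [array([0.4383, 0.0008, 0.0604]), np.float64(0.0008)]
blue [514.5 114.9] (463, 35, 109, 162)
[[0.541, 0.3], [0.369, 0.282], [0.368, 0.397], [0.541, 0.428]] [0.4547 0.3518] [0.128 0.173 0.116 0.175]
yel [158.  109.1] (87, 26, 139, 168)
[[0.382, -0.413], [0.357, -0.302], [0.525, -0.269], [0.555, -0.391]] [ 0.4547 -0.3435] [0.175 0.113 0.171 0.126]
tape [357.4  94.2] (322, 74, 71, 41)
[[0.411, 0.131], [0.407, 0.207], [0.448, 0.212], [0.451, 0.133]] [0.4292 0.1706] [0.041 0.077 0.041 0.079]
```

Run:
```python
from m import *
w1,w2=[pickle.load(open(f,'rb')) for f in('w1.pkl','w2.pkl')]
def fit(s,box,lo,hi,n):
    # rim edges by row/col scanning of mask, fit lines on left/right edges
    m=cv2.inRange(hsv(s),np.array(lo),np.array(hi));u0,v0,u1,v1=box
    q={}
    for side in(0,1):
        pts=[]
        for v in range(v0,v1):
            x=np.flatnonzero(m[v,u0:u1])
            if len(x)>30: pts.append(onz(s,u0+x[0 if side==0 else -1]+(side),v+.5,.012)[:2])
        pts=np.array(pts,np.float32);l=cv2.fitLine(pts,cv2.DIST_HUBER,0,.001,.001).ravel();print(n,side,'yaw',np.degrees(np.arctan2(l[1],l[0])).round(2),'pt',l[2:].round(4))
fit(w1,(440,60,600,175),[100,100,60],[125,255,255],'blue')
fit(w2,(80,55,235,160),[24,150,100],[35,255,255],'yel')
for n,s,pp in [('blue',w1,[(469,45),(574,36),(566,185),(467,191)]),('yel',w2,[(89,46),(188,28),(223,175),(133,190)])]:
    q=np.array([onz(s,u,v,.012)[:2] for u,v in pp]);print(n,q.round(3).tolist(),q.mean(0).round(4),np.linalg.norm(q-np.roll(q,1,0),axis=1).round(3))
print('mag',onz(w2,325,85.7,.008))
r=cv2.resize(np.hstack([w1['color'][20:210,430:610],w2['color'][20:210,70:250]]),None,fx=2.2,fy=2.2);cv2.imwrite('pics/tr.png',r[:,:,::-1])
```

```text
blue 0 yaw 6.13 pt [0.4728 0.2927]
blue 1 yaw 5.7 pt [0.4528 0.4072]
yel 0 yaw 11.12 pt [ 0.4477 -0.4   ]
yel 1 yaw 10.85 pt [ 0.447  -0.2841]
blue [[0.379, 0.289], [0.369, 0.401], [0.528, 0.42], [0.536, 0.304]] [0.4527 0.3535] [0.158 0.112 0.16  0.116]
yel [[0.385, -0.409], [0.367, -0.302], [0.521, -0.273], [0.539, -0.38]] [ 0.4527 -0.3412] [0.157 0.109 0.157 0.108]
mag [ 0.42235255 -0.15571804  0.008     ]
```

View pics/tr.png

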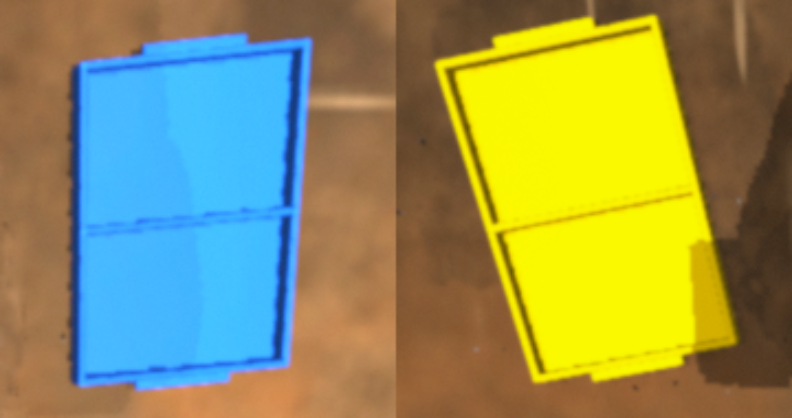

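Trays: blue centre ≈(.453,.352), long axis yaw 6°. Yellow centre ≈(.453,−.342), long axis yaw 11°. I go above the magnet first and take a close crop.

```bash
python3 - <<'E'
from h import *
go(.422,-.156,.13,np.pi/2)
E
python3 -m pendant '[0.198,0.012,-0.13,0.002,0.8,0.198,0.012,-0.13,0.002,0.8,0.198,0.012,-0.13,0.002,0.8,0.198,0.012,-0.13,0.002,0.8,0.198,0.012,-0.13,0.002,0.8,0.198,0.012,-0.13,0.002,0.8,0.198,0.012,-0.13,0.002,0.8,0.198,0.012,-0.13,0.002,0.8]'
python3 - <<'E'
from m import *
w2=pickle.load(open('w2.pkl','rb'))
s=snap('wrist');pickle.dump(s,open('w3.pkl','wb'));go(.422,-.156,.028,np.pi/2)
p=proj(s,[.422,-.156,.008])[0];print(p)
c,q=blob(s,[0,0,0],[179,90,110],(int(p[0])-60,int(p[1])-60,int(p[0])+60,int(p[1])+45));print(q,cv2.boundingRect(c),onz(s,*q,.008),tri(s,q,w2,(325,85.7)))
cv2.imwrite('pics/w3.png',s['color'][60:340,150:490,::-1])
E
```

```text
shift [ 0.1975  0.0102 -0.1302] spin/pi 0.0031 jaw yaw 1.581 down [ 0.001  0.004 -1.   ] dist 0.237
time: 3.42
eef_pos: [0.422, -0.1516, 0.1291]
ee_rot: [0.707, -0.001, 0.707, 0.004]
force: [0.3, -0.2, 1.6]
grip_width: 0.0698
shift [ 0.1026 -0.0038 -0.0024] spin/pi 0.0023 jaw yaw 1.578 down [ 0.003  0.004 -1.   ] dist 0.103
[306.50803861 245.23776228]
(306.0080375514403, 247.71508487654322) (277, 218, 59, 60) [ 0.42379889 -0.15634585  0.008     ] (array([ 0.42279578, -0.15605507,  0.01167412]), np.float64(0.0004723448908517516))
```

View pics/w3.png

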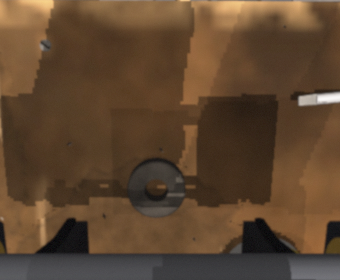

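The crop shows a black ring with a hole at crop (157,187), centred between the jaws, with the tin's edge at (265,245). It sits at (.423,−.156), and the blob centre triangulates to 11.7 mm up, which fits a 15 mm ring. Descend and grip.

```bash
python3 -m pendant '[0.101,-0.004,-0.001,0,0.8,0.101,-0.004,-0.001,0,0.8,0.101,-0.004,-0.001,0,0.8,0.101,-0.004,-0.001,0,0.8,0.101,-0.004,-0.001,0,0.8,0.101,-0.004,-0.001,0,0.3,0.101,-0.004,-0.001,0,0.3,0.101,-0.004,-0.001,0,0.3,0.101,-0.004,-0.001,0,0.3,0.101,-0.004,-0.001,0,0.3]' 20
python3 -m pendant '[-0.1,0,0,0,0.3,-0.1,0,0,0,0.3,-0.1,0,0,0,0.3,-0.1,0,0,0,0.3]' 20
python3 - <<'E'
from h import *
go(.415,-.349,.13,np.radians(101))
E
```

```text
time: 4.3
eef_pos: [0.424, -0.1562, 0.0304]
ee_rot: [0.709, -0.001, 0.705, 0.004]
force: [-0.3, -0.3, -0.0]
grip_width: 0.0443
time: 4.63
eef_pos: [0.4268, -0.1575, 0.1352]
ee_rot: [0.712, -0.001, 0.702, 0.004]
force: [1.2, -0.4, -0.1]
grip_width: 0.0275
shift [ 0.0043 -0.1915 -0.0133] spin/pi -0.0588 jaw yaw 1.578 down [ 0.014  0.004 -1.   ] dist 0.192
```

The fingers were still closing when I lifted, so the magnet was not held. Retry with a longer wait.

```bash
python3 -m pendant '[0,0,0,0,0.75,0,0,0,0,0.75,0,0,0,0,0.75,0,0,0,0,0.75,0,0,0,0,0.75,0,0,0,0,0.75]' 25
python3 - <<'E'
from m import *
s=snap('wrist');p=proj(s,[.423,-.156,.008])[0];print(p)
c,q=blob(s,[0,0,0],[179,90,110],(int(p[0])-60,int(p[1])-60,int(p[0])+60,int(p[1])+40));print(q,cv2.boundingRect(c),onz(s,*q,.010));x=onz(s,*q,.010)
go(x[0],x[1],.028,np.pi/2);print(sense()['ee_rot'],sense()['grip_width'])
E
```

```text
time: 5.13
eef_pos: [0.4263, -0.1574, 0.1344]
ee_rot: [0.711, -0.001, 0.703, 0.004]
force: [0.4, 0.0, 0.4]
grip_width: 0.0589
[314.98918487 236.58675735]
(320.0361916104274, 232.9150456530369) (292, 204, 57, 58) [ 0.41979196 -0.15249429  0.01      ]
shift [ 0.1065  0.0046 -0.008 ] spin/pi 0.0023 jaw yaw 1.578 down [ 0.013  0.004 -1.   ] dist 0.107
[ 0.71160896 -0.00121721  0.70256457  0.00377343] 0.06127882566844303
```

```bash
python3 -m pendant '[0.107,0.004,-0.007,0,0.75,0.107,0.004,-0.007,0,0.75,0.107,0.004,-0.007,0,0.75,0.107,0.004,-0.007,0,0.75,0.107,0.004,-0.007,0,0.75,0.107,0.004,-0.007,0,0.75,0.107,0.004,-0.007,0,0.3,0.107,0.004,-0.007,0,0.3,0.107,0.004,-0.007,0,0.3,0.107,0.004,-0.007,0,0.3]' 25
python3 -m pendant '[0,0,0,0,0.3,0,0,0,0,0.3,0,0,0,0,0.3,0,0,0,0,0.3,0,0,0,0,0.3]'
```

```text
time: 6.02
eef_pos: [0.4208, -0.153, 0.0276]
ee_rot: [0.712, -0.001, 0.702, 0.004]
force: [0.1, 0.5, 0.5]
grip_width: 0.0463
time: 6.43
eef_pos: [0.4209, -0.153, 0.0276]
ee_rot: [0.712, -0.001, 0.702, 0.004]
force: [-0.8, -0.1, 0.8]
grip_width: 0.0383
```

```bash
python3 -m pendant '[-0.09,0,0,0,0.3,-0.09,0,0,0,0.3,-0.09,0,0,0,0.3,-0.09,0,0,0,0.3,-0.09,0,0,0,0.3]'
python3 - <<'E'
from h import *
s=snap('wrist');cv2.imwrite('pics/w4.png',s['color'][60:340,150:490,::-1])
go(.415,-.349,.13,np.radians(101))
E
```

```text
time: 6.85
eef_pos: [0.4196, -0.153, 0.1174]
ee_rot: [0.712, -0.001, 0.702, 0.004]
force: [0.1, -0.0, -1.4]
grip_width: 0.0389
shift [-0.0145 -0.196  -0.005 ] spin/pi -0.0588 jaw yaw 1.578 down [ 0.011  0.005 -1.   ] dist 0.197
```

View pics/w4.png

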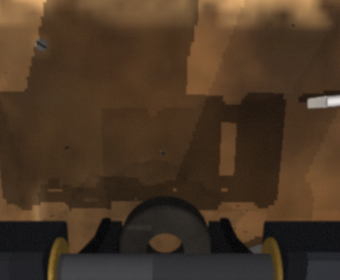

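The crop shows the magnet held between the jaws at crop (165,225). Carry it to the near yellow compartment.

```bash
python3 -m pendant '[-0.015,-0.196,-0.005,-0.059,0.3,-0.015,-0.196,-0.005,-0.059,0.3,-0.015,-0.196,-0.005,-0.059,0.3,-0.015,-0.196,-0.005,-0.059,0.3,-0.015,-0.196,-0.005,-0.059,0.3,-0.015,-0.196,-0.005,-0.059,0.3,-0.015,-0.196,-0.005,-0.059,0.3,-0.015,-0.196,-0.005,-0.059,0.3]'
python3 - <<'E'
from m import *
s=snap('wrist');pickle.dump(s,open('w5.pkl','wb'));cv2.imwrite('pics/w5.png',s['color'][:,:,::-1])
go(.415,-.349,.033,np.radians(101))
E
```

```text
time: 7.57
eef_pos: [0.4137, -0.3482, 0.1284]
ee_rot: [0.707, -0.066, 0.701, 0.069]
force: [0.6, 0.9, -1.1]
grip_width: 0.0382
shift [ 0.0957 -0.0024 -0.0006] spin/pi 0.0004 jaw yaw 1.764 down [ 0.008  0.007 -1.   ] dist 0.096
```

View pics/w5.png

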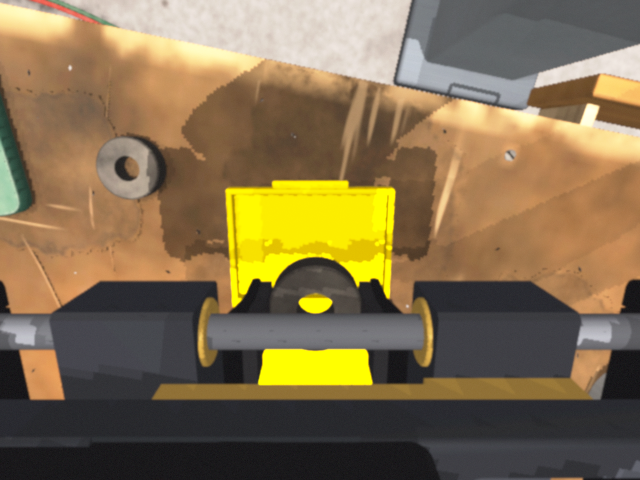

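Tray rim corners are at (227,188) and (394,188), square to the image. The magnet sits over the compartment.

```bash
python3 - <<'E'
from m import *
w2,w5=[pickle.load(open(f,'rb')) for f in('w2.pkl','w5.pkl')]
a,b=tri(w5,(227,188),w2,(89,46)),tri(w5,(394,188),w2,(188,28));print(a,b)
A,B=[onz(w5,u,188,.012)[:2] for u in (227,394)];print(A,B)
d=(B-A)/np.linalg.norm(B-A);n=np.array([d[1],-d[0]]);print(np.linalg.norm(B-A),'yaw short',np.degrees(np.arctan2(d[1],d[0])),'near',(A+B)/2+n*.041,'far',(A+B)/2+n*.119)
E
python3 -m pendant '[0.096,-0.002,0,0,0.3,0.096,-0.002,0,0,0.3,0.096,-0.002,0,0,0.3,0.096,-0.002,0,0,0.3,0.096,-0.002,0,0,0.3,0.096,-0.002,0,0,0.3,0.096,-0.002,0,0,0.3,0.096,-0.002,0,0,0.3]'
```

```text
(array([ 0.38527396, -0.41029842,  0.01158559]), np.float64(0.0018336329360553914)) (array([ 0.36560316, -0.30250138,  0.00927671]), np.float64(0.0009366247968467313))
[ 0.38583342 -0.41092544] [ 0.36497703 -0.3028772 ]
0.11004276683148215 yaw short 100.92535128431787 near [ 0.4156621 -0.3491306] far [ 0.49224834 -0.33434726]
time: 8.28
eef_pos: [0.416, -0.3477, 0.0329]
ee_rot: [0.707, -0.067, 0.7, 0.071]
force: [0.5, 1.0, -0.7]
grip_width: 0.0387
```

Rim heights of 9–12 mm match, and the compartment centres agree with my estimate. Lower the last bit, release, then rise.

```bash
python3 -m pendant '[0.002,0,0,0,0.3,0.002,0,0,0,0.3,0.002,0,0,0,0.6,0.002,0,0,0,0.6,0.002,0,0,0,0.6,0.002,0,0,0,0.6,-0.1,0,0,0,0.6,-0.1,0,0,0,0.8,-0.1,0,0,0,0.8,-0.1,0,0,0,0.9]'
python3 - <<'E'
from h import *
go(.47,.169,.17,np.radians(2))
E
```

```text
time: 9.12
eef_pos: [0.4176, -0.3509, 0.138]
ee_rot: [0.71, -0.068, 0.698, 0.069]
force: [0.5, -0.4, 0.1]
grip_width: 0.0652
shift [-0.0296  0.5     0.1523] spin/pi -0.4493 jaw yaw 1.765 down [ 0.017  0.003 -1.   ] dist 0.524
```

```bash
python3 -m pendant '[-0.03,0.5,0.11,-0.449,1,-0.03,0.5,0.11,-0.449,1,-0.03,0.5,0.11,-0.449,1,-0.03,0.5,0.11,-0.449,1,-0.03,0.5,0.11,-0.449,1,-0.03,0.5,0.11,-0.449,1,-0.03,0.5,0.11,-0.449,1,-0.03,0.5,0.11,-0.449,1,-0.03,0.5,0.11,-0.449,1,-0.03,0.5,0.11,-0.449,1]'
python3 - <<'E'
from h import *
go(.429,.170,.17,np.radians(2));print(sense()['joint_pos'])
E
```

```text
time: 9.95
eef_pos: [0.4255, 0.0398, 0.1607]
ee_rot: [0.554, -0.448, 0.544, 0.442]
force: [0.4, -0.7, 0.1]
grip_width: 0.0869
shift [-0.0089  0.0234  0.1282] spin/pi -0.0775 jaw yaw 2.933 down [ 0.016  0.003 -1.   ] dist 0.131
[-0.81894091 -0.15566095  0.62117215  2.11330003  0.100041    1.14104961
  2.68918404]
```

Joint 7 reached its limit. I take the other equivalent grasp angle (yaw 2°) by spinning back.

```bash
python3 -m pendant '[-0.03,0.023,0.128,0.92,1,-0.03,0.023,0.128,0.92,1,-0.03,0.023,0.128,0.92,1,-0.03,0.023,0.128,0.92,1,-0.03,0.023,0.128,0.92,1,-0.03,0.023,0.128,0.92,1,-0.03,0.023,0.128,0.92,1,-0.03,0.023,0.128,0.92,1,-0.03,0.023,0.128,0.92,1,-0.03,0.023,0.128,0.92,1]'
python3 - <<'E'
from h import *
go(.429,.170,.19,np.radians(2));print(sense()['joint_pos'])
E
```

```text
time: 10.78
eef_pos: [0.4285, 0.1696, 0.1903]
ee_rot: [0.711, -0.044, 0.7, 0.045]
force: [-0.0, 0.3, 0.1]
grip_width: 0.087
shift [0.0003 0.0004 0.0005] spin/pi -0.4709 jaw yaw 1.697 down [ 0.015  0.002 -1.   ] dist 0.001
[-0.86264344 -0.0729885   0.41027631  2.00014134  0.03665707  1.19461089
  1.23074078]
```

```bash
python3 - <<'E'
from m import *
s=snap('wrist','w6.png');pickle.dump(s,open('w6.pkl','wb'))
print(proj(s,[[.43,.17,.06],[.45,.17,.06]]))
E
python3 -m pendant '[0,0,0,0.53,1,0,0,0,0.53,1,0,0,0,0.53,1,0,0,0,0.53,1,0,0,0,0.53,1,0,0,0,0.53,1,0,0,0,0.53,1,0,0,0,0.53,1,0,0,0,0.53,1,0,0,0,0.53,1]'
```

```text
[[313.92795478 241.06880738]
 [310.51540254 267.06219095]]
time: 11.67
eef_pos: [0.4282, 0.1694, 0.1896]
ee_rot: [0.603, 0.379, 0.595, -0.373]
force: [0.0, -0.2, 0.3]
grip_width: 0.0869
```

View pics/w6.png

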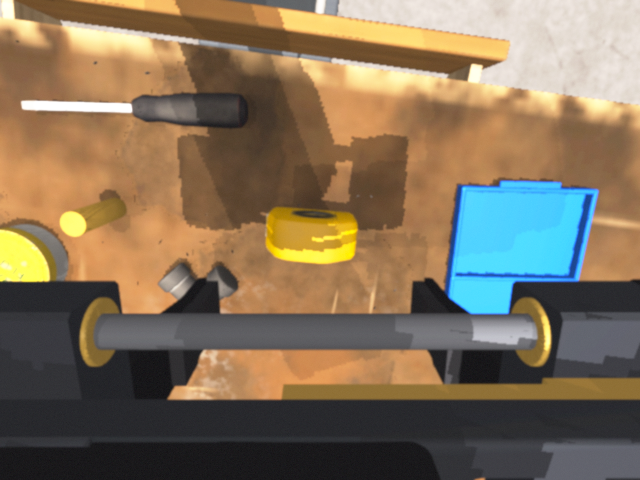

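The tape in w6 spans u 266–357, v 208–263. The camera sees its −x side face (dark logo at (315,214)). I use its lower silhouette here and its upper silhouette in w1 as the two top edges.

Run:
```python
from m import *
w1,w6=[pickle.load(open(f,'rb')) for f in('w1.pkl','w6.pkl')]
def edge(s,u0,u1,v0,v1,last,z):
    m=cv2.inRange(hsv(s),np.array([18,150,100]),np.array([35,255,255]));P=[]
    for u in range(u0,u1):
        r=np.flatnonzero(m[v0:v1,u])
        if len(r): P.append(onz(s,u+.5,v0+r[-1 if last else 0]+last,z)[:2])
    l=cv2.fitLine(np.array(P,np.float32),cv2.DIST_HUBER,0,.001,.001).ravel();print(np.degrees(np.arctan2(l[1],l[0])).round(2),np.mean(P,0).round(4),np.ptp(np.array(P)[:,1]).round(3))
edge(w1,338,385,60,125,0,.06);edge(w6,280,345,200,275,1,.06)
s=snap('wrist','w7.png');pickle.dump(s,open('w7.pkl','wb'));print(sense()['joint_pos']);go(.429,.17,.17,np.radians(2))
print(proj(s,[[.43,.17,.06]]))
```

```text
-88.71 [0.4169 0.1689] 0.045
-85.71 [0.4465 0.171 ] 0.047
[-0.81272743 -0.06939057  0.3622173   1.99976049  0.03182742  1.19354811
 -0.018409  ]
shift [ 0.0196  0.0007 -0.0002] spin/pi 0.1303 jaw yaw 0.444 down [ 0.014  0.001 -1.   ] dist 0.02
[[315.22895402 242.31589685]]
```

View pics/w7.png

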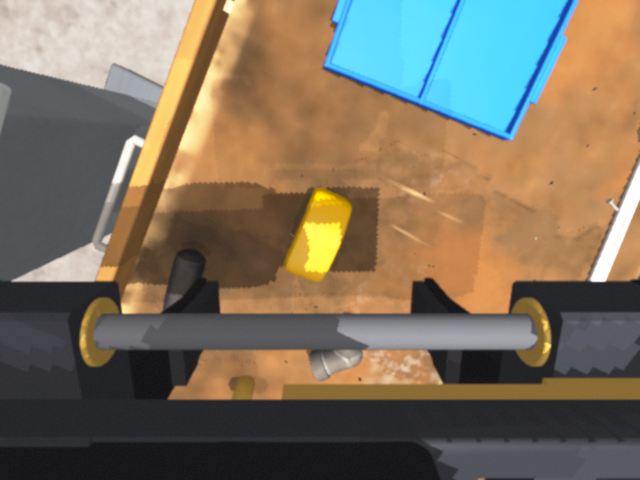

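Run:
```python
from m import *
s=pickle.load(open('w7.pkl','rb'))
for pts in [((350,208),(330,272)),((310,200),(289,262))]:
  for z in (.06,.03):
    a,b=[onz(s,*p,z)[:2] for p in pts];print(z,a.round(4),b.round(4),np.degrees(np.arctan2(*(a-b)[::-1])).round(1))
go(.431,.17,.046,np.radians(3))
```

```text
0.06 [0.4412 0.2031] [0.4496 0.1543] 99.8
0.03 [0.4463 0.1997] [0.4558 0.1455] 99.8
0.06 [0.4134 0.196 ] [0.4192 0.1484] 97.0
0.03 [0.4154 0.1918] [0.4219 0.1388] 97.0
shift [0.1436 0.0008 0.    ] spin/pi 0.1248 jaw yaw 0.444 down [ 0.014  0.001 -1.   ] dist 0.144
```

```bash
python3 -m pendant '[0.02,0,0,0.113,0.9,0.04,0,0,0.113,0.9,0.06,0,0,0.113,0.9,0.09,0.001,0,0.113,0.7,0.12,0.001,0,0.113,0.7,0.143,0.001,0,0.113,0.7,0.143,0.001,0,0.113,0.7,0.143,0.001,0,0.113,0.3,0.143,0.001,0,0.113,0.2,0.143,0.001,0,0.113,0.2]' 35
python3 -m pendant '[0,0,0,0,0.2,0,0,0,0,0.2,0,0,0,0,0.2,0,0,0,0,0.2,0,0,0,0,0.2,0,0,0,0,0.2]'
```

```text
time: 12.55
eef_pos: [0.4324, 0.1708, 0.0483]
ee_rot: [0.526, 0.482, 0.518, -0.472]
force: [-0.1, 0.2, 0.6]
grip_width: 0.0481
time: 13.05
eef_pos: [0.4334, 0.1714, 0.0497]
ee_rot: [0.526, 0.482, 0.518, -0.471]
force: [-0.8, -0.5, 6.4]
grip_width: 0.0321
```

```bash
python3 -m pendant '[-0.1,0,0,0,0.2,-0.1,0,0,0,0.2,-0.1,0,0,0,0.2,-0.1,0,0,0,0.2,-0.1,0,0,0,0.2]'
python3 - <<'E'
from m import *
go(.492,-.3345,.15,np.radians(11))
E
```

```text
time: 13.47
eef_pos: [0.4318, 0.1712, 0.1503]
ee_rot: [0.526, 0.483, 0.518, -0.47]
force: [-0.5, 0.1, -1.9]
grip_width: 0.0321
shift [-0.0015  0.014   0.509 ] spin/pi -0.0322 jaw yaw 0.091 down [ 0.02   0.006 -1.   ] dist 0.509
```

```bash
python3 -m pendant '[-0.01,0.014,0.3,-0.032,0.2,-0.01,0.014,0.3,-0.032,0.2,-0.01,0.014,0.3,-0.032,0.2,-0.01,0.014,0.3,-0.032,0.2,-0.01,0.014,0.3,-0.032,0.2,-0.01,0.014,0.3,-0.032,0.2,-0.01,0.014,0.3,-0.032,0.2,-0.01,0.014,0.3,-0.032,0.2]'
python3 -m pendant '[0.008,0,0.2,0,0.2,0.008,0,0.2,0,0.2,0.008,0,0.2,0,0.2,0.008,0,0.2,0,0.2,0.008,0,0.2,0,0.2,0.008,0,0.2,0,0.2,0.008,0,0.2,0,0.2]'
python3 - <<'E'
from m import *
s=snap('wrist','w8.png');pickle.dump(s,open('w8.pkl','wb'))
go(.492,-.3345,.054,np.radians(11))
E
```

```text
time: 14.13
eef_pos: [0.4712, -0.1343, 0.1581]
ee_rot: [0.548, 0.457, 0.539, -0.448]
force: [0.5, -0.6, -1.1]
grip_width: 0.0322
time: 14.72
eef_pos: [0.5047, -0.3338, 0.1475]
ee_rot: [0.545, 0.457, 0.539, -0.451]
force: [-0.1, 1.3, -2.1]
grip_width: 0.0318
shift [ 0.0936 -0.0154  0.0008] spin/pi -0.0039 jaw yaw 0.18 down [ 0.013  0.002 -1.   ] dist 0.095
```

View pics/w8.png

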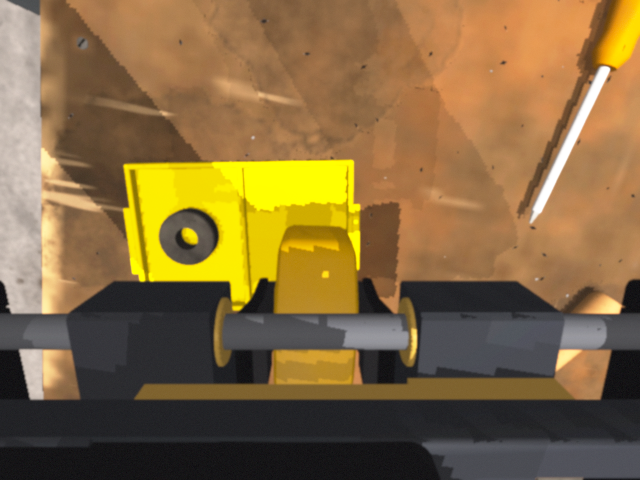

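w8 shows the magnet lying flat in the near compartment at (189,236), divider at u≈245, far wall at u≈353. The tape is square to the tray but about 15 mm too far out, so I correct while descending.

```bash
python3 -m pendant '[0,-0.015,0.001,-0.004,0.2,0.03,-0.015,0.001,-0.004,0.2,0.06,-0.015,0.001,-0.004,0.2,0.08,-0.015,0.001,-0.004,0.2,0.09,-0.015,0.001,-0.004,0.2,0.09,-0.015,0.001,-0.004,0.2,0.09,-0.015,0.001,-0.004,0.2,0.09,-0.015,0.001,-0.004,0.2]'
python3 - <<'E'
from m import *
go(.492,-.3345,.053,np.radians(11))
E
```

```text
time: 15.43
eef_pos: [0.4934, -0.3346, 0.059]
ee_rot: [0.55, 0.453, 0.542, -0.446]
force: [0.1, 0.0, -1.7]
grip_width: 0.0318
shift [ 0.006  -0.0015 -0.0003] spin/pi 0.0004 jaw yaw 0.193 down [ 0.015  0.002 -1.   ] dist 0.006
```

```bash
python3 -m pendant '[0.003,-0.001,0,0,0.2,0.005,-0.001,0,0,0.2,0.0055,-0.001,0,0,0.2,0.0055,-0.001,0,0,0.2,0.0055,-0.001,0,0,0.2]'; python3 -m pendant '[0,0,0,0,0.45,0,0,0,0,0.45,0,0,0,0,0.45,0,0,0,0,0.5,-0.01,0,0,0,0.5,-0.05,0,0,0,0.5,-0.11,0,0,0,0.7,-0.11,0,0,0,1,-0.11,0,0,0,1]'
python3 - <<'E'
from m import *
s=snap('wrist','w9.png');pickle.dump(s,open('w9.pkl','wb'))
go(.5,.06,.18,np.radians(135));print(sense()['joint_pos'])
E
```

```text
time: 15.85
eef_pos: [0.4925, -0.3348, 0.0537]
ee_rot: [0.55, 0.453, 0.542, -0.446]
force: [-0.1, 1.2, -1.7]
grip_width: 0.032
time: 16.6
eef_pos: [0.4932, -0.3375, 0.1698]
ee_rot: [0.553, 0.454, 0.538, -0.445]
force: [0.5, -0.8, -0.1]
grip_width: 0.0558
shift [-0.013   0.0838 -0.3874] spin/pi 0.3114 jaw yaw 0.193 down [ 0.021 -0.001 -1.   ] dist 0.397
[-0.15459089  0.32526425  0.86111945  1.73447737 -0.2784246   1.18720068
  0.97489278]
```

View pics/w9.png

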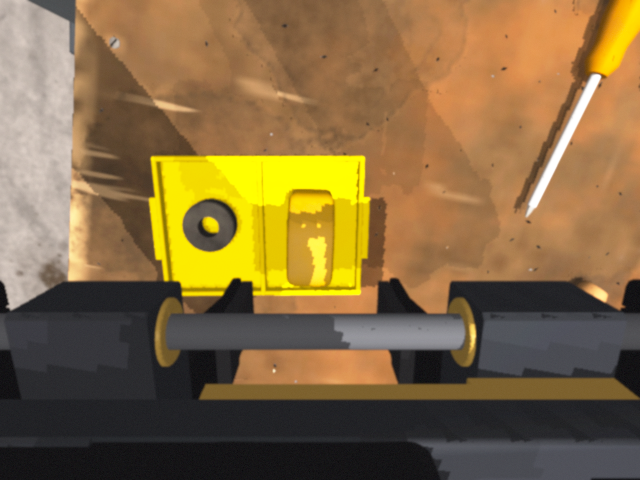

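w9 shows the magnet (210,224) and the tape (312,237) each flat in its own compartment with clear margins. Now the elbow.

```bash
python3 -m pendant '[-0.013,0.084,-0.387,0.311,0.7,-0.013,0.084,-0.387,0.311,0.7,-0.013,0.084,-0.387,0.311,0.7,-0.013,0.084,-0.387,0.311,0.7,-0.013,0.084,-0.387,0.311,0.7,-0.013,0.084,-0.387,0.311,0.7,-0.013,0.084,-0.387,0.311,0.7,-0.013,0.084,-0.387,0.311,0.7,-0.013,0.084,-0.387,0.311,0.7,-0.013,0.084,-0.387,0.311,0.7]'
python3 -m pendant '[0,0,0,0,0.7,0,0,0,0,0.7]'
python3 - <<'E'
from m import *
s=snap('wrist');cv2.imwrite('pics/w10.png',s['color'][60:340,120:520,::-1]);pickle.dump(s,open('w10.pkl','wb'))
go(.493,.063,.028,np.radians(-45));print(sense()['joint_pos'],proj(s,[[.498,.0765,.014],[.493,.063,.014]]))
E
```

```text
time: 17.48
eef_pos: [0.4986, 0.0093, 0.1773]
ee_rot: [0.272, 0.66, 0.266, -0.648]
force: [0.5, -0.2, 0.1]
grip_width: 0.0611
time: 17.65
eef_pos: [0.4976, 0.0122, 0.1763]
ee_rot: [0.274, 0.659, 0.268, -0.648]
force: [0.3, -0.2, -0.7]
grip_width: 0.0606
shift [ 0.1482 -0.0431 -0.0324] spin/pi -0.0008 jaw yaw -0.788 down [ 0.018 -0.002 -1.   ] dist 0.158
[-0.82598732  0.02030145  0.76723126  1.95092717 -0.01192422  1.158135
 -0.8422631 ] [[254.98353608 176.02459552]
 [263.32389681 192.97290821]]
```

View pics/w10.png

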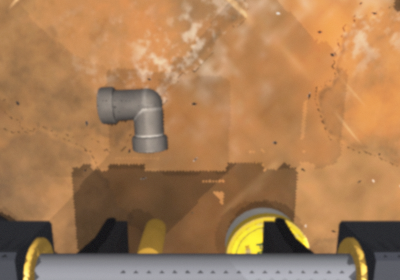

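The crop shows the elbow's corner at (155,95), one arm left to (103,105) and one arm down to (150,150), both square to the jaws. I pinch the lower arm at crop (149,127), which is full (269.5,187).

Run:
```python
from m import *
s=pickle.load(open('w10.pkl','rb'));w1=pickle.load(open('w1.pkl','rb'))
x=onz(s,269.5,187,.02);y=onz(s,269.5,187,.014);print(x,y);go(y[0],y[1],.029,np.radians(-45))
c,q=blob(s,[0,0,0],[179,90,160],(205,135,300,215));print(q,cv2.boundingRect(c),tri(s,q,w1,(273.4,157.3)))
print([onz(s,*p,.014).round(4) for p in [(218,148),(287,148),(287,211),(218,211)]])
```

```text
[0.50067215 0.06277996 0.02      ] [0.49977983 0.06278099 0.014     ]
shift [ 0.1473 -0.0382 -0.0371] spin/pi -0.0008 jaw yaw -0.788 down [ 0.018 -0.002 -1.   ] dist 0.157
(255.01131493228183, 175.24378535916338) (217, 147, 70, 66) (array([0.49837903, 0.07668519, 0.01444515]), np.float64(0.00046350947111065247))
[array([0.4936, 0.1106, 0.014 ]), array([0.5306, 0.0736, 0.014 ]), array([0.4958, 0.04  , 0.014 ]), array([0.4574, 0.0785, 0.014 ])]
```

```bash
python3 -m pendant '[0.03,-0.038,-0.036,0,0.65,0.06,-0.038,-0.036,0,0.65,0.09,-0.038,-0.036,0,0.65,0.12,-0.038,-0.036,0,0.65,0.147,-0.038,-0.036,0,0.65,0.147,-0.038,-0.036,0,0.65,0.147,-0.038,-0.036,0,0.65,0.147,-0.038,-0.036,0,0.2,0.147,-0.038,-0.036,0,0.2,0.147,-0.038,-0.036,0,0.2]' 40
python3 -m pendant '[0,0,0,0,0.15,0,0,0,0,0.15,0,0,0,0,0.15,0,0,0,0,0.15,0,0,0,0,0.15,0,0,0,0,0.15]'
```

```text
time: 18.53
eef_pos: [0.499, 0.0612, 0.0295]
ee_rot: [0.273, 0.659, 0.266, -0.648]
force: [-0.1, 0.1, 0.8]
grip_width: 0.0436
time: 19.03
eef_pos: [0.499, 0.0613, 0.0296]
ee_rot: [0.273, 0.659, 0.267, -0.648]
force: [-0.7, 0.1, 1.2]
grip_width: 0.0227
```

```bash
python3 -m pendant '[-0.1,0,0,0,0.15,-0.1,0,0,0,0.15,-0.1,0,0,0,0.15,-0.1,0,0,0,0.15,-0.1,0,0,0,0.15]'
python3 - <<'E'
from m import *
go(.485,.344,.14,np.radians(-84))
E
```

```text
time: 19.45
eef_pos: [0.4977, 0.0619, 0.1302]
ee_rot: [0.272, 0.66, 0.267, -0.647]
force: [-0.9, 0.1, -2.8]
grip_width: 0.0228
shift [-0.0102 -0.2088 -0.19  ] spin/pi 0.2157 jaw yaw -0.788 down [ 0.02 -0.   -1.  ] dist 0.283
```

```bash
python3 -m pendant '[-0.01,-0.209,-0.19,0.216,0.15,-0.01,-0.209,-0.19,0.216,0.15,-0.01,-0.209,-0.19,0.216,0.15,-0.01,-0.209,-0.19,0.216,0.15,-0.01,-0.209,-0.19,0.216,0.15,-0.01,-0.209,-0.19,0.216,0.15,-0.01,-0.209,-0.19,0.216,0.15,-0.01,-0.209,-0.19,0.216,0.15,-0.01,-0.209,-0.19,0.216,0.15,-0.01,-0.209,-0.19,0.216,0.15]'
python3 - <<'E'
from m import *
s=snap('wrist','w11.png');pickle.dump(s,open('w11.pkl','wb'));go(.485,.344,.034,np.radians(-84));print(sense()['joint_pos'])
E
```

```text
time: 20.28
eef_pos: [0.4839, 0.343, 0.1373]
ee_rot: [0.039, 0.712, 0.035, -0.7]
force: [1.0, -0.1, -3.3]
grip_width: 0.0225
shift [ 0.1039 -0.0025  0.0011] spin/pi -0.0007 jaw yaw -1.468 down [ 0.018 -0.004 -1.   ] dist 0.104
[-1.18895209  0.30432434  0.61708799  1.76201096 -0.1790715   1.1222729
 -1.98589693]
```

View pics/w11.png

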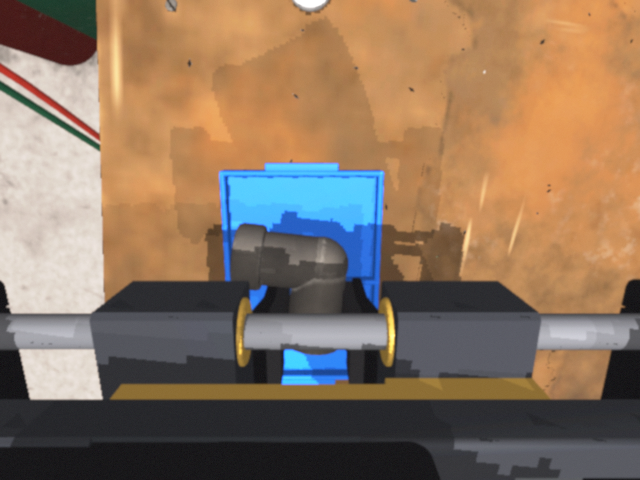

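The far blue rim corners are at (220,172) and (383,172). The elbow hangs level, with its left end at (234,255) and its bend at (345,262).

Run:
```python
from m import *
s=pickle.load(open('w11.pkl','rb'));w1=pickle.load(open('w1.pkl','rb'))
A,B=[onz(s,u,172,.012)[:2] for u in(220,383)];print(A,B,np.linalg.norm(A-B),tri(s,(220,172),w1,(566,185)),tri(s,(383,172),w1,(467,191)))
d=(A-B)/np.linalg.norm(A-B);n=np.array([-d[1],d[0]]);n*=-1 if n[0]>0 else 1
C=(A+B)/2;f=C+n*.041;print('yaw',np.degrees(np.arctan2(d[1],d[0])),'far',f,'near',C+n*.119)
z=.137-.0296+.014
for p in[(234,258),(347,262)]:
    x=onz(s,*p,z)[:2]-f;print('elbow pt rel far centre: along short',x@d,'long',-x@n)
```

```text
[0.5281221  0.41239415] [0.53964714 0.3025284 ] 0.11046859092936256 (array([0.52769379, 0.40995587, 0.02614017]), np.float64(0.003654700075579114)) (array([0.53755667, 0.30327014, 0.01268478]), np.float64(0.004415739956866573))
yaw 95.98848768298302 far [0.49310836 0.3531838 ] near [0.41553402 0.34504616]
elbow pt rel far centre: along short 0.0253952003855635 long 0.012309111853226707
elbow pt rel far centre: along short -0.022086593736932787 long 0.010506563247155364
```

The elbow is centred within 2 mm of the far compartment. Straight down.

```bash
python3 -m pendant '[0.03,0,0,0,0.15,0.06,0,0,0,0.15,0.085,0,0,0,0.15,0.101,0,0.001,0,0.15,0.101,0,0.001,0,0.15,0.101,0,0.001,0,0.15,0.101,0,0.001,0,0.15]'
python3 - <<'E'
from m import *
go(.485,.344,.033,np.radians(-84))
E
```

```text
time: 20.92
eef_pos: [0.4863, 0.3408, 0.0378]
ee_rot: [0.037, 0.713, 0.034, -0.7]
force: [-0.6, 0.2, -1.5]
grip_width: 0.0222
shift [ 0.0048 -0.0033  0.001 ] spin/pi -0.0012 jaw yaw -1.47 down [ 0.019 -0.003 -1.   ] dist 0.006
```

```bash
python3 -m pendant '[0.002,-0.002,0,0,0.15,0.004,-0.002,0,0,0.15,0.0045,-0.002,0,0,0.15,0.0045,-0.002,0,0,0.15,0.0045,-0.002,0,0,0.15]'; python3 -m pendant '[0,0,0,0,0.45,0,0,0,0,0.45,0,0,0,0,0.45,0,0,0,0,0.45,0,0,0,0,0.45,-0.03,0,0,0,0.45,-0.07,0,0,0,0.45,-0.12,0,0,0,0.6,-0.12,0,0,0,0.6,-0.12,0,0,0,0.6]'
python3 - <<'E'
from m import *
go(.438,.001,.16,np.radians(-84))
E
```

```text
time: 21.33
eef_pos: [0.4862, 0.3429, 0.0336]
ee_rot: [0.037, 0.713, 0.034, -0.7]
force: [0.6, -0.4, -2.2]
grip_width: 0.0222
time: 22.17
eef_pos: [0.4863, 0.3449, 0.158]
ee_rot: [0.035, 0.715, 0.036, -0.697]
force: [-0.6, -0.5, -0.4]
grip_width: 0.0495
shift [-0.0044  0.3373  0.0827] spin/pi -0.0012 jaw yaw -1.47 down [ 0.025  0.003 -1.   ] dist 0.347
```

```bash
python3 -m pendant '[-0.004,0.337,0.083,0,0.6,-0.004,0.337,0.083,0,0.6,-0.004,0.337,0.083,0,0.6,-0.004,0.337,0.083,0,0.6,-0.004,0.337,0.083,0,0.6,-0.004,0.337,0.083,0,0.6,-0.004,0.337,0.083,0,0.6,-0.004,0.337,0.083,0,0.6,-0.004,0.337,0.083,0,0.6,-0.004,0.337,0.083,0,0.6]'
python3 - <<'E'
from m import *
s=snap('wrist');cv2.imwrite('pics/w12.png',s['color'][60:340,150:490,::-1]);pickle.dump(s,open('w12.pkl','wb'));go(.438,.001,.05,None);p=proj(s,[[.438,.001,.06],[.438,.001,0]]);print(p)
u,v=p[0].astype(int)
try:
  c,q=blob(s,[15,110,120],[34,255,255],(u-30,v-30,u+30,v+40));print(q,cv2.boundingRect(c),onz(s,*q,.06))
except Exception as e: print(e)
E
```

```text
time: 23.0
eef_pos: [0.4367, -0.0022, 0.1588]
ee_rot: [0.032, 0.715, 0.035, -0.698]
force: [0.4, 0.4, 0.6]
grip_width: 0.0523
shift [ 0.109  -0.0004  0.0017] spin/pi 0 jaw yaw -1.473 down [ 0.024  0.005 -1.   ] dist 0.109
[[311.84121385 254.02894926]
 [312.72504943 234.11344093]]
(314.47955326460476, 246.3975945017182) (297, 224, 35, 45) [ 4.43198419e-01 -2.11373419e-04  6.00000000e-02]
```

View pics/w12.png

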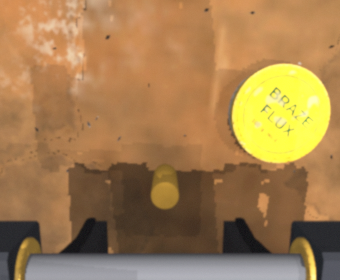

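The crop shows the stub's top at (165,193), midway between the jaws. The tin is clear at (280,113).

```bash
python3 -m pendant '[0.03,0,0.001,0,0.6,0.06,0,0.001,0,0.6,0.09,0,0.001,0,0.6,0.109,0,0.001,0,0.6,0.109,0,0.001,0,0.6,0.109,0,0.001,0,0.6,0.109,0,0.001,0,0.1,0.109,0,0.001,0,0.1,0.109,0,0.001,0,0.1,0.109,0,0.001,0,0.1]' 30
python3 -m pendant '[0,0,0,0,0.1,0,0,0,0,0.1,0,0,0,0,0.1,0,0,0,0,0.1,0,0,0,0,0.1]'
python3 -m pendant '[-0.1,0,0,0,0.1,-0.1,0,0,0,0.1,-0.1,0,0,0,0.1,-0.1,0,0,0,0.1,-0.1,0,0,0,0.1]'
python3 - <<'E'
from m import *
go(.415,.346,.15,None)
E
```

```text
time: 23.88
eef_pos: [0.4395, 0.0012, 0.051]
ee_rot: [0.033, 0.716, 0.036, -0.697]
force: [0.2, 0.3, 0.8]
grip_width: 0.0329
time: 24.3
eef_pos: [0.4401, 0.0013, 0.0514]
ee_rot: [0.033, 0.716, 0.036, -0.697]
force: [-0.2, 0.1, 5.1]
grip_width: 0.0173
time: 24.72
eef_pos: [0.4376, 0.001, 0.1517]
ee_rot: [0.032, 0.716, 0.037, -0.696]
force: [0.2, -0.1, -0.7]
grip_width: 0.0175
shift [ 0.004  -0.3455 -0.0113] spin/pi 0 jaw yaw -1.473 down [ 0.028  0.009 -1.   ] dist 0.346
```

```bash
python3 -m pendant '[0.003,-0.345,-0.011,0,0.1,0.003,-0.345,-0.011,0,0.1,0.003,-0.345,-0.011,0,0.1,0.003,-0.345,-0.011,0,0.1,0.003,-0.345,-0.011,0,0.1,0.003,-0.345,-0.011,0,0.1,0.003,-0.345,-0.011,0,0.1,0.003,-0.345,-0.011,0,0.1,0.003,-0.345,-0.011,0,0.1,0.003,-0.345,-0.011,0,0.1]'
python3 - <<'E'
from m import *
s=snap('wrist','w13.png');pickle.dump(s,open('w13.pkl','wb'));go(.415,.346,.057,None)
E
```

```text
time: 25.55
eef_pos: [0.4122, 0.3489, 0.1481]
ee_rot: [0.036, 0.715, 0.038, -0.697]
force: [-0.2, 0.6, -0.5]
grip_width: 0.0173
shift [ 0.0913 -0.      0.0006] spin/pi 0 jaw yaw -1.469 down [ 0.026  0.004 -1.   ] dist 0.091
```

The picture limit is reached, so I check numerically from here on.

```bash
python3 -m pendant '[0.03,0,0,0,0.1,0.06,0,0,0,0.1,0.08,0,0,0,0.1,0.09,0,0,0,0.1,0.09,0,0,0,0.1,0.09,0,0,0,0.1,0.09,0,0,0,0.1]'
python3 - <<'E'
from m import *
s=pickle.load(open('w13.pkl','rb'))
p=proj(s,[[.4122,.3489,.159],[.4122,.3489,.097]]);print('expected top/bottom',p)
for lo,hi,n in [([12,110,60],[34,255,255],'brass'),([0,0,0],[179,90,120],'elbow')]:
    c,q=blob(s,lo,hi,(240,100,400,300));print(n,q,cv2.boundingRect(c))
print(proj(s,[.493,.353,.02]));go(.415,.346,.055)
E
```

```text
time: 26.18
eef_pos: [0.4164, 0.3457, 0.0592]
ee_rot: [0.034, 0.716, 0.037, -0.697]
force: [0.4, 0.4, -1.3]
grip_width: 0.0174
expected top/bottom [[316.71450952 337.21685134]
 [316.6756561  281.34491499]]
brass (315.9328659443382, 287.1168472487784) (296, 272, 39, 28)
elbow (367.8459119496855, 290.42826257861634) (331, 271, 69, 29)
[[323.3419281  128.72214049]]
shift [ 0.0042 -0.0004  0.0015] spin/pi 0 jaw yaw -1.471 down [ 0.027  0.005 -1.   ] dist 0.004
```

```bash
python3 -m pendant '[0.002,0,0,0,0.1,0.004,0,0,0,0.1,0.0045,0,0,0,0.1,0.0045,0,0,0,0.1,0.0045,0,0,0,0.1]'; python3 -m pendant '[0,0,0,0,0.4,0,0,0,0,0.4,0,0,0,0,0.4,0,0,0,0,0.4,0,0,0,0,0.4,0,0,0,0,0.4]'
python3 -m pendant '[-0.02,0,0,0,0.5,-0.05,0,0,0,0.5,-0.09,0,0,0,0.5,-0.13,0,0,0,0.6,-0.17,0,0,0,0.6,-0.2,0,0,0,0.6,-0.2,0,0,0,0.6,-0.2,0,0,0,0.6]'
python3 - <<'E'
from m import *
s=snap('wrist','w14.png');pickle.dump(s,open('w14.pkl','wb'))
q0=proj(s,[[.415,.346,.065],[.415,.346,.003],[.493,.353,.014]]);print('expected stub top/bottom, elbow',q0)
u,v=q0[0].astype(int)
for lo,hi,n,b in [([12,110,60],[34,255,255],'brass',(u-40,v-60,u+40,290)),([0,0,0],[179,110,110],'elbow',(220,60,420,210))]:
    c,q=blob(s,lo,hi,b);print(n,q,cv2.boundingRect(c),cv2.contourArea(c),onz(s,*q,.03 if n=='brass' else .017))
go(.6,.25,.3)
E
```

```text
time: 26.6
eef_pos: [0.4165, 0.3459, 0.0548]
ee_rot: [0.034, 0.716, 0.037, -0.697]
force: [-0.1, -0.6, -0.6]
grip_width: 0.017
time: 27.1
eef_pos: [0.4165, 0.3459, 0.0549]
ee_rot: [0.034, 0.716, 0.037, -0.697]
force: [-0.2, -0.3, -0.0]
grip_width: 0.0342
time: 27.77
eef_pos: [0.4119, 0.3456, 0.2568]
ee_rot: [0.033, 0.717, 0.038, -0.696]
force: [-0.6, -0.3, -0.3]
grip_width: 0.0518
expected stub top/bottom, elbow [[317.36383066 225.78888467]
 [317.45193853 214.61796259]
 [318.45846463 135.65767598]]
brass (316.6021414482953, 273.8850380388842) (277, 256, 80, 34) 2366.0 [0.35969744 0.34115842 0.03      ]
elbow (305.2942942942943, 129.94794794794794) (291, 121, 29, 23) 166.5 [0.49682878 0.36596366 0.017     ]
shift [-0.0405  0.1132 -0.1797] spin/pi 0 jaw yaw -1.47 down [ 0.027  0.006 -1.   ] dist 0.216
```

```bash
cat > chk.py <<'E'
from m import *
def chk(s,ce,lo,hi,yaw,names):
    a=np.radians(yaw);e=np.array([np.cos(a),np.sin(a)]);f=np.array([-e[1],e[0]])
    q=np.array([[*(np.array(ce)+i*e*.076+j*f*.052),.012] for i,j in((1,1),(1,-1),(-1,-1),(-1,1))]);P=proj(s,q).round().astype(np.int32)
    k=np.zeros((480,640),np.uint8);cv2.fillConvexPoly(k,P,255);k[281:]=0
    m=cv2.bitwise_and(cv2.bitwise_not(cv2.inRange(hsv(s),np.array(lo),np.array(hi))),k)
    m=cv2.morphologyEx(m,cv2.MORPH_OPEN,np.ones((3,3)))
    for c in cv2.findContours(m,cv2.RETR_EXTERNAL,cv2.CHAIN_APPROX_NONE)[0]:
        if cv2.contourArea(c)<80: continue
        M=cv2.moments(c);u,v=M['m10']/M['m00'],M['m01']/M['m00']
        print(names,'area',cv2.contourArea(c),'box',cv2.boundingRect(c),'hsv',hsv(s)[int(v),int(u)],end=' ')
        for z in(.015,.033):
            d=onz(s,u,v,z)[:2]-ce;print('z',z,'long',(d@e).round(4),'short',(d@f).round(4),end=' ')
        print()
E
python3 - <<'E'
from chk import *
s=pickle.load(open('w14.pkl','rb'))
chk(s,(.4545,.349),[95,100,40],[128,255,255],6,'blue')
E
```

```text
blue area 454.5 box (306, 208, 22, 30) hsv [ 29 146 255] z 0.015 long -0.0462 short 0.0023 z 0.033 long -0.0429 short 0.0022 
blue area 1738.5 box (289, 105, 51, 55) hsv [ 15  25 103] z 0.015 long 0.0446 short 0.0007 z 0.033 long 0.0436 short 0.0007
```

Stub (22×30 px box, upright, tray-long −43, short +2 mm) and elbow (+44, +1 mm) are each in their own compartment. The last check is the tin and the overall scene from the fixed camera.

Run:
```python
from chk import *
s=snapshot('scene');o=dict(s,color=cv2.imread('pics/scene0.png')[:,:,::-1].copy());r=[]
for x in(o,s):
    c,q=blob(x,[20,110,120],[35,255,255],(320,230,355,260));r.append(q)
print('tin px before/after',r)
for n,p in [('tape',[.492,-.3345,.033]),('mag',[.4157,-.349,.012]),('stub',[.4155,.346,.035])]:
    u,v=proj(s,p)[0].round().astype(int);print(n,(u,v),hsv(s)[v,u],hsv(o)[v,u])
b=proj(s,[[.492,-.3345,.063],[.492,-.3345,.003]]);print('tape top/bot',b)
d=cv2.absdiff(s['color'],o['color']).max(2)[int(b[0,1])-15:int(b[1,1])+15,int(b[0,0])-50:int(b[0,0])+50]>40
c=max(cv2.findContours(d.astype(np.uint8),0,2)[0],key=cv2.contourArea);x=cv2.boundingRect(c);print('tape box',x[0]+int(b[0,0])-50,x[1]+int(b[0,1])-15,x[2:])
st=sense();print(st['time'],st['force'])
w=pickle.load(open('w9.pkl','rb'));chk(w,(.454,-.3417),[26,200,90],[36,255,255],11,'yellow w9')
```

```text
tin px before/after [(336.1924165251839, 240.2478777589134), (336.17849099099095, 240.24718468468464)]
tape (np.int64(443), np.int64(269)) [60  7 38] [ 28 145 238]
mag (np.int64(435), np.int64(296)) [24 26 97] [ 29 133 243]
stub (np.int64(182), np.int64(210)) [ 21 129 107] [108 170 153]
tape top/bot [[444.47719677 255.93648203]
 [441.24845718 281.50759236]]
tape box 426 253 (37, 36)
27.8667 [-0.10326107 -0.05086485 -0.18115824]
yellow w9 area 176.5 box (164, 234, 9, 47) hsv [ 25 249 139] z 0.015 long -0.0731 short -0.0216 z 0.033 long -0.0664 short -0.016 
yellow w9 area 225.5 box (261, 207, 7, 68) hsv [ 25 255 192] z 0.015 long 0.0025 short -0.0088 z 0.033 long 0.0045 short -0.004 
yellow w9 area 2362.5 box (182, 197, 57, 55) hsv [ 28 255 252] z 0.015 long -0.0384 short 0.0042 z 0.033 long -0.0338 short 0.0082 
yellow w9 area 4241.5 box (285, 189, 51, 92) hsv [ 20 191 207] z 0.015 long 0.0387 short -0.0045 z 0.033 long 0.0386 short -0.0 
yellow w9 area 279.0 box (156, 161, 12, 68) hsv [ 25 255 137] z 0.015 long -0.0731 short 0.0276 z 0.033 long -0.0664 short 0.0302
```

All checks agree, so I hand in.

```bash
python3 -c "from bench import *; print(close_job())"
```

```text
the job is handed in; nothing more can be done
None
```

I put all four items in their trays and handed the job in at about 28 s of the 93 s. It gave no verdict, so the result rests on my own checks.

- **Yellow tray:** the ring magnet is in the compartment nearer the robot and the tape measure in the farther one. The wrist view after release puts them about 38 mm either side of the middle wall and within 5 mm of the compartment centre line.
- **Blue tray:** the elbow is in the farther compartment and the brass stub in the nearer one. They are about 44 mm and 43 mm from the middle wall, both well inside. The stub's outline is that of a standing rod. I checked this tray by colour mask only, because the 16-picture limit was reached before the stub was placed.
- **Flux tin:** it shifted by less than 0.1 pixel in the fixed camera view between start and end.

**What went wrong or disagreed:**
- My first grip on the magnet missed because I lifted before the fingers had closed. The magnet measured about 5 mm from its earlier position afterwards, and the second grip held.
- Joint 7 reached its range limit once (2.689 of 2.69 rad) while I turned towards the tape, so I used the opposite grasp angle instead.
- One blue rim corner triangulated to 26 mm high instead of 12 mm, a badly matched pixel pair. The neighbouring corner gave 12.7 mm, so I used that height.
- The tool had drifted about 1.5° from vertical by the end. This is well within the 0.1 rad limit and did not build up while anything was held.

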